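# Grade the shelter pipes along the back of a breeding tank

## Task

Set out the shallow breeding tank: stand the four grey ceramic shelter pipes upright on the row of slate tiles along the back, one in the middle of each tile, graded by size with the biggest next to the filter and each one smaller than the last, down to the smallest at the plant end. Set each pipe down gently without letting it fall or tip over, and leave the plant standing where it is.

Things in the scene. Friction and masses are not known exactly. Their poses are not given: they have to be found in the camera images.
- pipe_xl: the biggest of four grey ceramic shelter pipes: a plain straight tube open at both ends, 56 mm outside diameter, 6 mm wall, 122 mm tall, standing upright on the tank floor in its front half (nearer the robot), beside the other pipes. Origin: centre of its lower end; z up along its axis. It can be gripped from above across its outside.
- pipe_l: the second biggest of four grey ceramic shelter pipes: a plain straight tube open at both ends, 48 mm outside diameter, 6 mm wall, 108 mm tall, standing upright on the tank floor in its front half (nearer the robot), beside the other pipes. Origin: centre of its lower end; z up along its axis. It can be gripped from above across its outside.
- pipe_m: the second smallest of four grey ceramic shelter pipes: a plain straight tube open at both ends, 40 mm outside diameter, 6 mm wall, 94 mm tall, standing upright on the tank floor in its front half (nearer the robot), beside the other pipes. Origin: centre of its lower end; z up along its axis. It can be gripped from above across its outside.
- pipe_s: the smallest of four grey ceramic shelter pipes: a plain straight tube open at both ends, 32 mm outside diameter, 6 mm wall, 80 mm tall, standing upright on the tank floor in its front half (nearer the robot), beside the other pipes. Origin: centre of its lower end; z up along its axis. It can be gripped from above across its outside.
- slate_1: one of four identical dark slate tiles, 70 x 70 x 8 mm, fixed to the tank floor in a row along the back (the side away from the robot), about 90 mm apart between centres; this one is the leftmost as seen by the robot (greatest y). Origin: centre of its underside, on the tank floor; its top is 8 mm higher; x to the back, y along the row to the left, z up.
- slate_2: one of four identical dark slate tiles, 70 x 70 x 8 mm, fixed to the tank floor in a row along the back (the side away from the robot), about 90 mm apart between centres; this one is second from the left. Origin: centre of its underside, on the tank floor; its top is 8 mm higher; x to the back, y along the row to the left, z up.
- slate_3: one of four identical dark slate tiles, 70 x 70 x 8 mm, fixed to the tank floor in a row along the back (the side away from the robot), about 90 mm apart between centres; this one is third from the left. Origin: centre of its underside, on the tank floor; its top is 8 mm higher; x to the back, y along the row to the left, z up.
- slate_4: one of four identical dark slate tiles, 70 x 70 x 8 mm, fixed to the tank floor in a row along the back (the side away from the robot), about 90 mm apart between centres; this one is the rightmost (least y). Origin: centre of its underside, on the tank floor; its top is 8 mm higher; x to the back, y along the row to the left, z up.
- filter: the filter: black octagonal cartridge 76 mm across at its foot, 72 mm tall, with a clear riser tube (22 mm thick, top at 150 mm); fixed, at the left or right end of the row of slates. Origin: centre of its underside on the tank floor; x to the back, y left. The tank is fixed open-topped glass, outside 600 (y) x 300 x 90 mm high, walls 5 mm, floor 6 mm above the bench.
- plant: a bright green bushy plastic plant on a round stone-grey weighted foot 64 mm across and 16 mm high, about 90 mm tall, foliage about 60 mm across, standing loose at the end of the row of slates opposite to the filter. Origin: centre of the underside of its foot; z up.

How it is judged:
At the end, for the whole second after the job is handed in: Every pipe stands upright (within 0.1 rad), at rest, on its own slate with its axis within 15 mm of the slate's centre; counted from the slate nearest the filter they go biggest, second biggest, second smallest, smallest. The plant stands upright within 20 mm of where it was (((y of filter in the frame of slate_2 above 0 m and horizontal distance between pipe_xl and slate_1 below 0.015 m and z of pipe_xl in the frame of slate_1 between 0.004 and 0.012 m and horizontal distance between pipe_l and slate_2 below 0.015 m and z of pipe_l in the frame of slate_2 between 0.004 and 0.012 m and horizontal distance between pipe_m and slate_3 below 0.015 m and z of pipe_m in the frame of slate_3 between 0.004 and 0.012 m and horizontal distance between pipe_s and slate_4 below 0.015 m and z of pipe_s in the frame of slate_4 between 0.004 and 0.012 m) or (y of filter in the frame of slate_2 below 0 m and horizontal distance between pipe_xl and slate_4 below 0.015 m and z of pipe_xl in the frame of slate_4 between 0.004 and 0.012 m and horizontal distance between pipe_l and slate_3 below 0.015 m and z of pipe_l in the frame of slate_3 between 0.004 and 0.012 m and horizontal distance between pipe_m and slate_2 below 0.015 m and z of pipe_m in the frame of slate_2 between 0.004 and 0.012 m and horizontal distance between pipe_s and slate_1 below 0.015 m and z of pipe_s in the frame of slate_1 between 0.004 and 0.012 m)) and angle between each of pipe_xl, pipe_l, pipe_m, pipe_s, plant's own z axis and vertical below 0.1 rad and linear speed of each of pipe_xl, pipe_l, pipe_m, pipe_s below 0.02 m/s and angular speed of each of pipe_xl, pipe_l, pipe_m, pipe_s below 0.2 rad/s and distance of plant from where it was at the start of the episode below 0.02 m); the robot touches nothing.
It fails at once if a pipe is tipped over (angle between any of pipe_xl, pipe_l, pipe_m, pipe_s's own z axis and vertical above 0.6 rad).
It fails at once if a pipe is let fall (from more than about 15 mm) ((linear speed of pipe_xl above 0.55 m/s and contact force between the fingers and pipe_xl below 0.05 N) or (linear speed of pipe_l above 0.55 m/s and contact force between the fingers and pipe_l below 0.05 N) or (linear speed of pipe_m above 0.55 m/s and contact force between the fingers and pipe_m below 0.05 N) or (linear speed of pipe_s above 0.55 m/s and contact force between the fingers and pipe_s below 0.05 N)).
It fails at once if the plant is knocked over or pushed away (angle between plant's own z axis and vertical above 0.4 rad or distance of plant from where it was at the start of the episode above 0.03 m).
It also fails if it takes over 112 s, if anything falls off the work surface, if the arm or the gripper's body presses on something with over 40 N, if the wrist force passes 120 N, or if a joint passes its speed limit or range.

## Robot

A 6-joint arm with a two-finger parallel gripper is mounted at the origin on the work surface. World frame = base frame: x ahead of the robot, y to its left, z up, the work surface at z = 0. Lengths are in m, angles in rad, forces in N, time in s.
With the tool pointing down it reaches from about 0.425 to 0.925 m from the base axis. Payload 12.5 kg.
Tool frame: the origin (TCP) lies at the very end of the fingers, on their centre line; the grasp point (between the pads) lies 19 mm behind it (env.grasp_offset is the z of the grasp point in the tool frame, in m); z points along the fingers, x is the direction in which the jaws open and shut, and the axes are right-handed (so a half turn about z gives the same grasp; the last joint's range is limited). The gripper opens to 85 mm and grips with 20 to 120 N. Pads are 22 mm wide; open, the fingers measure 114 mm over their backs; the gripper's body (76 mm by 85 mm) begins 54 mm behind the grasp point. The pads swing forward as they close: fully open they stand 13 mm farther back than shut.
Start: joints at [-0.106, 0.491, 1.559, -0, 1.092, -0.106], TCP at [0.625, 0, 0.231] pointing down, gripper open.
Joint ranges: [-3.1, 3.1], [-0.84, 2.19], [0.05, 2.79], [-1.13, 4.28], [0.06, 2.93], [-2.69, 2.69]. Speed limits (rad/s): [2.22, 2.22, 2.79, 3.14, 3.14, 3.14].

## Interface

Orientations are given as a rotation vector (axis times angle).
In Python, from workcell import env gives the robot as it stands. The module is installed in compiled form; this text tells all that it offers.
- The arm moves only by the shell command python3 -m pendant 'ROWS' [OPENING] [FORCE]. ROWS is a JSON object of lists of equal length, an entry for each row: "delta_pos": the shift along the tool's x, y, z in mm, a list of three; "delta_rot": the turn, a rotation vector about the tool's x, y, z in degrees, a list of three. A call has 1 to 20 rows; each row is the pose to reach, as a shift and turn from the pose commanded when the call began, along the tool's axes at that moment; what a row does not reach only later rows make up. A row lasts 1/8 s, in which the tool goes at most 62.5 mm and 10.7 degrees, less where a joint would pass 70% of its speed; a pose out of reach is approached as far as the arm can. A call with a gripper value outside its range is refused whole. OPENING is the opening, from 0 (shut) to 1 (fully open), set as the call begins (- or left out, the last holds). The fingers move at their own pace and stop on an object; FORCE is the grip in N (left out, the last holds). Time passes only in rows, so rows that repeat a pose let the fingers close. It gives the time, the measured TCP pose, the force and the opening at its end, in the units of the state.
- env.get_state(): the state, without advancing time (a new reading comes with each control period).
- env.grab_frame(name): name is "scene" or "side" or "wrist"; returns the picture (480x640x3 uint8, red, green, blue); there is no depth.
- env.camera_model(name): a dict with "K" (3x3 intrinsics, pixels), "extrinsics" (4x4, takes a point from camera to world coordinates). Camera axes: x right, y up, looking along -z (the intrinsics and any distortion apply to the point x, -y, -z); pixel columns grow to the right and rows downward; lengths in m; the calibration is good to about 2 mm. A picture is of the moment at which its call begins: read the wrist's pose just before it. camera_model takes no time and is no camera call; for the wrist camera it gives the pose at the moment of the call.
- env.hand_in(): hands the job in, once; it reports no verdict.
The state is a dict: "t": time; "joints": joint angles; "joint_velocities": joint speeds; "joint_torque": joint torques, N m; "ee_pos": TCP position; "tcp_rot": TCP orientation; "contact_force": force on the tool from outside, world axes, zero at the start; "wrist_torque": the same for the moment, N m; "gripper_width": opening from 0.0 (shut) to 1.0 (fully open).
Only numpy, scipy, OpenCV 4.12 (cv2) and the standard library are available. Lean on these libraries where they do the work, as an engineer would, in place of code of your own. Each camera call takes 0.05 s, during which the arm holds its last target. There are 200 camera calls.

## Working session

There is one attempt and no reset: what is moved stays moved. The work goes in short steps, Python scripts to look and compute and a shell command to move; the robot and the scene stay as the last step left them, time stands still between calls to the robot, and variables do not carry over. Pictures are saved under pics/ and viewed, about 12 in all and at most 16, crops included, and the job is handed in when it is done.

```bash
mkdir -p pics; cat > h.py <<'E'
import numpy as np, cv2
from workcell import env
def ray(cam,u,v):
    m=cam;K=np.array(m["K"]);E=np.array(m["extrinsics"])
    d=np.linalg.inv(K)@[u,v,1]; d=np.array([d[0],-d[1],-d[2]])
    return E[:3,3],E[:3,:3]@d
def onplane(cam,u,v,z):
    o,d=ray(cam,u,v); return o+d*(z-o[2])/d[2]
def proj(cam,p):
    K=np.array(cam["K"]);E=np.array(cam["extrinsics"])
    q=E[:3,:3].T@(np.array(p)-E[:3,3]); q=K@[q[0],-q[1],-q[2]]
    return q[:2]/q[2]
def save(n,f): cv2.imwrite(f"pics/{f}.png",cv2.cvtColor(n,cv2.COLOR_RGB2BGR))
E
python3 - <<'E'
from h import *
print(env.get_state())
for n in ["scene","side","wrist"]:
    c=env.camera_model(n); print(n,c); save(env.grab_frame(n),n+"0")
E
```

```text
{'t': 0.0, 'joints': array([-1.05591907e-01,  4.91583133e-01,  1.55948096e+00, -4.69063603e-05,
        1.09170539e+00, -1.05612097e-01]), 'joint_velocities': array([ 0.00064633, -0.00130026,  0.00095401,  0.00192177,  0.00049533,
       -0.00031057]), 'joint_torque': array([-2.53899279e-04, -6.18447447e+01, -2.61596632e+01, -1.41405640e-04,
        4.01603000e-03, -9.44706159e-06]), 'ee_pos': array([6.24757619e-01, 4.27879513e-05, 2.30702245e-01]), 'tcp_rot': array([-3.14150945e+00, -6.57154100e-05,  1.84510970e-03]), 'contact_force': array([-0.47499169,  0.14306508,  1.00098653]), 'wrist_torque': array([-0.00060402, -0.0337538 ,  0.00112866]), 'gripper_width': 1.0013458326442004}
scene {'K': array([[487.85152839,   0.        , 320.66379887],
       [  0.        , 487.85152839, 231.98132748],
       [  0.        ,   0.        ,   1.        ]]), 'extrinsics': array([[-0.62181917, -0.42120739,  0.66024636,  1.14929722],
       [ 0.78274681, -0.36166622,  0.5064632 ,  0.43620823],
       [ 0.02546276,  0.83173426,  0.55458973,  0.48908199],
       [ 0.        ,  0.        ,  0.        
[... 266 characters left out ...]
[-0.53663278,  0.5832112 , -0.60982782, -0.60249502],
       [-0.00981655,  0.71833869,  0.6956243 ,  0.75090912],
       [ 0.        ,  0.        ,  0.        ,  1.        ]])}
wrist {'K': array([[382.00029376,   0.        , 323.15417839],
       [  0.        , 382.00029376, 237.71200434],
       [  0.        ,   0.        ,   1.        ]]), 'extrinsics': array([[ 9.99997812e-01, -6.21387863e-04,  1.99770668e-03,
         6.24690239e-01],
       [-5.29529973e-06,  9.54118344e-01,  2.99429767e-01,
         7.58201283e-02],
       [-2.09211061e-03, -2.99429123e-01,  9.54116253e-01,
         3.72844545e-01],
       [ 0.00000000e+00,  0.00000000e+00,  0.00000000e+00,
         1.00000000e+00]])}
```

View pics/scene0.png

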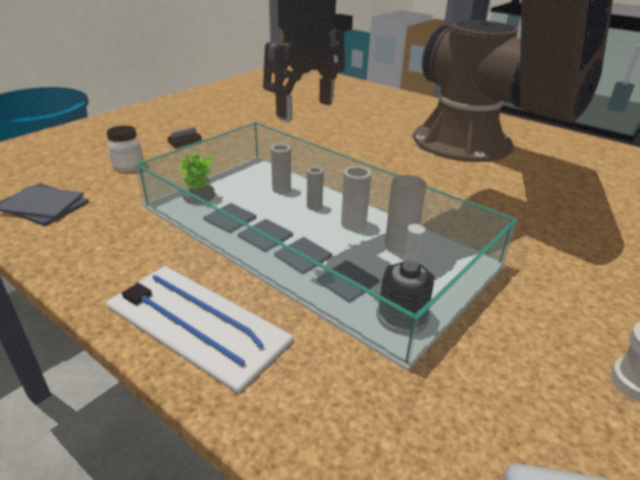

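View pics/side0.png

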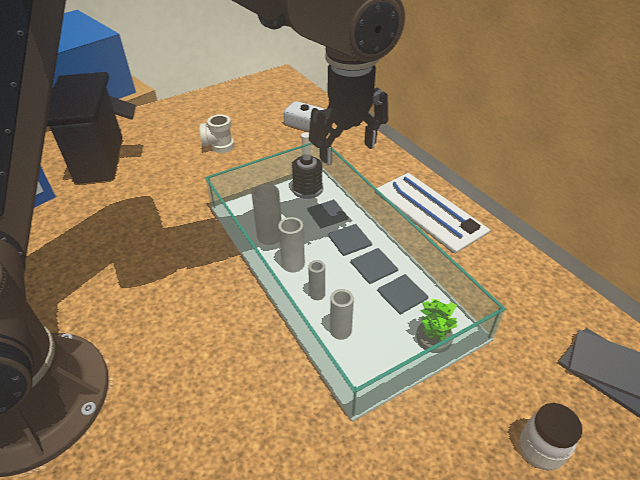

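View pics/wrist0.png

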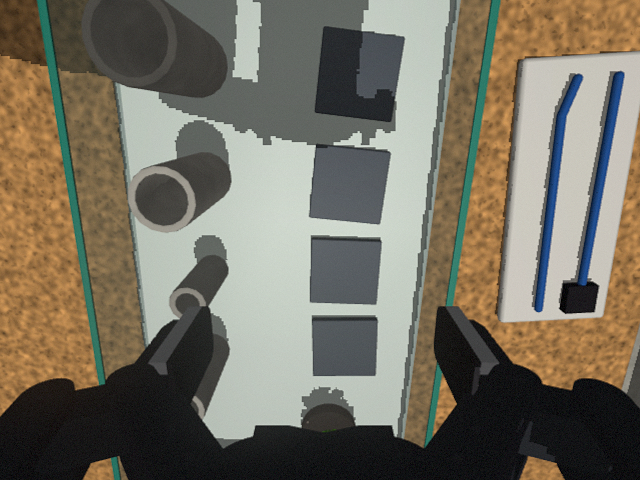

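The filter is at the far-left end (top, +y), so XL goes to slate_1. In the wrist view the pipes run from the filter as XL (130,38), L (163,197), S (187,303), then M, partly hidden by the finger. The slates' x is about 350 px and the plant foot is at (328,420).

```bash
python3 - <<'E'
from h import *
w,sc,si=[env.camera_model(n) for n in("wrist","scene","side")]
np.set_printoptions(precision=4,suppress=True)
im=cv2.imread("pics/wrist0.png");hsv=cv2.cvtColor(im,cv2.COLOR_BGR2HSV)
S={1:[(322,27),(404,37),(391,121),(316,112)],2:[(315,147),(390,152),(380,223),(310,215)],3:[(311,238),(380,240),(377,303),(311,301)],4:[(313,319),(377,318),(376,375),(314,376)]}
for k,q in S.items():
    P=np.array([onplane(w,u,v,.014) for u,v in q]); c=P.mean(0); d=P[1]-P[0]+P[2]-P[3]
    print("slate",k,c[:2],np.linalg.norm(np.roll(P,-1,0)-P,axis=1),"yaw",np.degrees(np.arctan2(d[1],d[0])))
def tri(c1,p1,c2,p2):
    o1,d1=ray(c1,*p1);o2,d2=ray(c2,*p2)
    s=np.linalg.lstsq(np.c_[d1,-d2],o2-o1,rcond=None)[0]
    a=o1+d1*s[0];b=o2+d2*s[1]; return (a+b)/2,np.linalg.norm(a-b)
T={"xl":((130,38),(407,182),(267,189),.128),"l":((163,200),(357,173),(291,225),.114),"s":((187,303),(315,172),(317,265),.086),"m":(None,(281,149),(342,297),.1)}
for k,(a,b,c,z) in T.items():
    print(k,a and onplane(w,*a,z)[:2],onplane(sc,*b,z)[:2],onplane(si,*c,z)[:2],tri(sc,b,si,c))
print("plant side",onplane(si,435,335,.022),"scene",onplane(sc,200,188,.022))
for n,u,v,z in [("front wall top",50,80,.09),("front",104,380,.09),("back",490,80,.09),("back",440,330,.09)]: print(n,onplane(w,u,v,z))
print("filter foot scene",onplane(sc,407,308,.012), "riser top",onplane(sc,416,230,.156),onplane(si,307,136,.156))
E
```

```text
slate 1 [0.6545 0.1109] [0.0697 0.0683 0.0678 0.068 ] yaw -6.373197651985827
slate 2 [0.6482 0.0151] [0.0691 0.0679 0.0685 0.0643] yaw -5.194149588614503
slate 3 [ 0.6459 -0.0725] [0.0681 0.0688 0.0687 0.0686] yaw -1.785583683649828
slate 4 [ 0.6476 -0.1616] [0.0675 0.071  0.0688 0.0711] yaw 1.1220699555893223
xl [0.5126 0.1198] [0.5175 0.1216] [0.5194 0.1247] (array([0.5189, 0.1228, 0.1292]), np.float64(0.0008981895073535666))
l [0.5138 0.0217] [0.5209 0.0281] [0.5129 0.0193] (array([0.5148, 0.0237, 0.11  ]), np.float64(0.0008801125705221158))
s [ 0.5108 -0.0713] [ 0.5216 -0.0625] [ 0.5125 -0.0726] (array([ 0.5146, -0.0685,  0.0813]), np.float64(0.0007158997762074808))
m None [ 0.5108 -0.1557] [ 0.5015 -0.1684] (array([ 0.5033, -0.1641,  0.0948]), np.float64(0.002190004453021941))
plant side [ 0.6274 -0.2752  0.022 ] scene [ 0.626  -0.2681  0.022 ]
front wall top [0.4362 0.1007 0.09  ]
front [ 0.4313 -0.1444  0.09  ]
back [0.7387 0.1006 0.09  ]
back [ 0.7222 -0.0941  0.09  ]
filter foot scene [0.6547 0.2175 0.012 ] riser top [0.6716 0.2198 0.156 ] [0.6658 0.2085 0.156 ]
```

```bash
python3 -m pendant '{"delta_pos":[[-36,-40,0],[-72,-80,20],[-108,-122,40],[-108,-122,40],[-108,-122,40],[-108,-122,40]],"delta_rot":[[0,0,0],[0,0,0],[0,0,0],[0,0,0],[0,0,0],[0,0,0]]}' 1 40
python3 - <<'E'
from h import *
print(env.get_state()["ee_pos"]); c=env.camera_model("wrist"); save(env.grab_frame("wrist"),"w1"); np.save("w1.npy",c,allow_pickle=True)
print(proj(c,[.517,.122,.128]),proj(c,[.6545,.1109,.014]))
E
```

```text
t: 0.9
ee_pos: [0.5179, 0.1213, 0.1916]
tcp_rot: [-3.142, 0.002, -0.002]
contact_force: [-0.6, 0.2, -0.0]
gripper_width: 1.0
[0.51792443 0.12130229 0.19158584]
[322.24778256 255.30318767] [481.39297383 221.9864586 ]
```

View pics/w1.png

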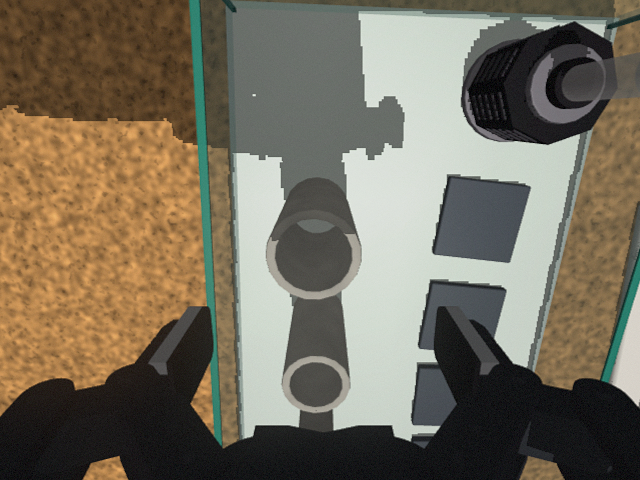

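The XL rim is at (313.5,255) and the L rim at (316,384). Slate 1 has corners (449,175), (530,185), (511,263), (433,252).

```bash
python3 - <<'E'
from h import *
c=env.camera_model("wrist")
print("xl",onplane(c,313.5,255,.128),"l",onplane(c,316,384,.114))
P=np.array([onplane(c,*q,.014) for q in [(449,175),(530,185),(511,263),(433,252)]])
d=P[1]-P[0]+P[2]-P[3]; print("s1",P.mean(0),np.linalg.norm(np.roll(P,-1,0)-P,axis=1),np.degrees(np.arctan2(d[1],d[0])))
print("filter", onplane(c,575,85,.156), "front wall",onplane(c,212,250,.09))
E
```

```text
xl [0.51187362 0.12216846 0.128     ] l [0.51237387 0.02314431 0.114     ]
s1 [0.65344421 0.1126425  0.014     ] [0.0693902  0.07038074 0.07149268 0.06849947] -7.743070190947102
filter [0.62651515 0.21047364 0.156     ] front wall [0.44232395 0.11198902 0.09      ]
```

```bash
python3 -m pendant '{"delta_pos":[[-6,-1,0],[-6,-1,25],[-6,-1,50],[-6,-1,75],[-6,-1,95],[-6,-1,105],[-6,-1,105],[-6,-1,105]],"delta_rot":[[0,0,0],[0,0,0],[0,0,0],[0,0,0],[0,0,0],[0,0,0],[0,0,0],[0,0,0]]}' 1 40
python3 -m pendant '{"delta_pos":[[0,0,0],[0,0,0],[0,0,0],[0,0,0],[0,0,0],[0,0,0],[0,0,0],[0,0,0],[0,0,0],[0,0,0]],"delta_rot":[[0,0,0],[0,0,0],[0,0,0],[0,0,0],[0,0,0],[0,0,0],[0,0,0],[0,0,0],[0,0,0],[0,0,0]]}' 0 40
```

```text
t: 1.95
ee_pos: [0.5113, 0.123, 0.087]
tcp_rot: [-3.142, 0.0, -0.002]
contact_force: [-0.1, -0.2, 0.9]
gripper_width: 0.998
t: 3.2
ee_pos: [0.5114, 0.1231, 0.0871]
tcp_rot: [-3.141, -0.0, -0.002]
contact_force: [-0.8, -0.7, 6.3]
gripper_width: 0.656
```

```bash
python3 -m pendant '{"delta_pos":[[0,0,-10],[0,0,-30],[20,2,-30],[50,4,-30],[80,6,-30],[110,8,-30],[130,10,-30],[142,10,-30],[142,10,-30],[142,10,-30],[142,10,-30]],"delta_rot":[[0,0,0],[0,0,0],[0,0,0],[0,0,0],[0,0,0],[0,0,0],[0,0,0],[0,0,0],[0,0,0],[0,0,0],[0,0,0]]}' 0 40
python3 - <<'E'
from h import *
print(env.get_state()["contact_force"])
a=env.grab_frame("scene"); b=env.grab_frame("side")
save(np.hstack([a[120:420,150:550],b[80:380,150:550]]),"p1")
E
```

```text
t: 4.58
ee_pos: [0.6525, 0.1131, 0.1165]
tcp_rot: [3.142, 0.0, -0.0]
contact_force: [-0.3, -1.2, -2.2]
gripper_width: 0.65
[-0.27909436 -1.20863745 -2.19838676]
```

View pics/p1.png

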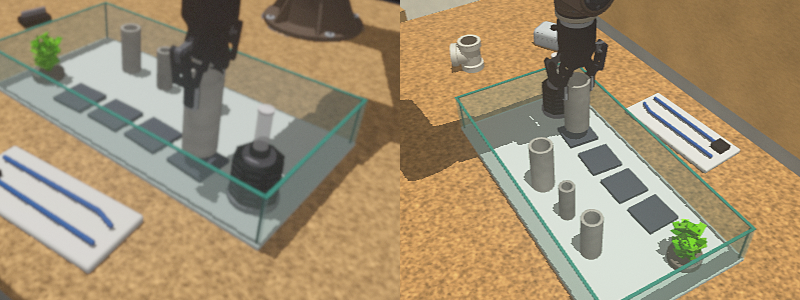

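XL is held upright over slate 1 (scene panel (203,130), side panel (578,105)). Now lowering it by about 21 mm.

```bash
python3 -m pendant '{"delta_pos":[[1,0,8],[1,0,14],[1,0,17],[1,0,19],[1,0,20],[1,0,21],[1,0,21.5],[1,0,21.5]],"delta_rot":[[0,0,0],[0,0,0],[0,0,0],[0,0,0],[0,0,0],[0,0,0],[0,0,0],[0,0,0]]}' 0 40
```

```text
t: 5.68
ee_pos: [0.6541, 0.1131, 0.0952]
tcp_rot: [-3.142, 0.0, -0.001]
contact_force: [-0.5, -0.2, 1.9]
gripper_width: 0.655
```

```bash
python3 -m pendant '{"delta_pos":[[0,0,0],[0,0,0],[0,0,0],[0,0,0],[0,0,0],[0,0,0],[0,0,-30],[0,0,-70],[0,0,-110],[0,0,-110],[0,0,-110]],"delta_rot":[[0,0,0],[0,0,0],[0,0,0],[0,0,0],[0,0,0],[0,0,0],[0,0,0],[0,0,0],[0,0,0],[0,0,0],[0,0,0]]}' 1 40
python3 - <<'E'
from h import *
c=env.camera_model("wrist");save(env.grab_frame("wrist"),"w2"); print(proj(c,[.654,.112,.136]))
E
```

```text
t: 7.05
ee_pos: [0.6537, 0.113, 0.2043]
tcp_rot: [3.142, -0.0, -0.001]
contact_force: [0.8, 0.5, -0.7]
gripper_width: 0.997
[324.62538167 255.24089777]
```

View pics/w2.png

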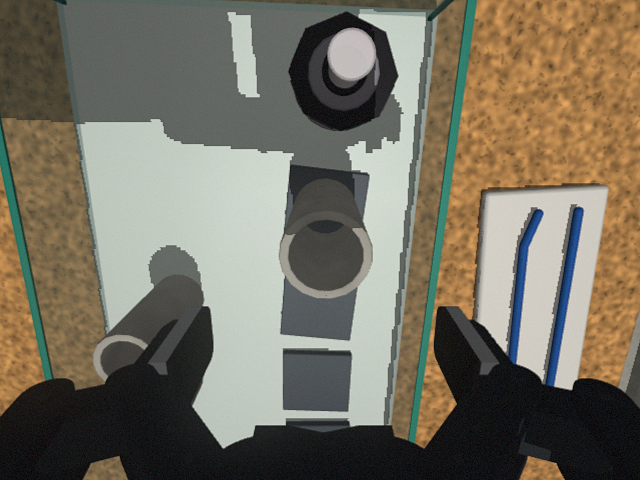

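XL's rim centre is at (325.5,255), matching the predicted (324.6,255). It stands upright on slate 1. Next is L.

```bash
python3 -m pendant '{"delta_pos":[[-35,22,0],[-75,47,0],[-115,73,15],[-141,90,30],[-141,90,30],[-141,90,60],[-141,90,90],[-141,90,115],[-141,90,126],[-141,90,131],[-141,90,131],[-141,90,131]],"delta_rot":[[0,0,0],[0,0,0],[0,0,0],[0,0,0],[0,0,0],[0,0,0],[0,0,0],[0,0,0],[0,0,0],[0,0,0],[0,0,0],[0,0,0]]}' 0.86 40
python3 -m pendant '{"delta_pos":[[0,0,0],[0,0,0],[0,0,0],[0,0,0],[0,0,0],[0,0,0],[0,0,0],[0,0,0],[0,0,0],[0,0,0]],"delta_rot":[[0,0,0],[0,0,0],[0,0,0],[0,0,0],[0,0,0],[0,0,0],[0,0,0],[0,0,0],[0,0,0],[0,0,0]]}' 0 40
python3 - <<'E'
from h import *
c=env.camera_model("wrist");save(env.grab_frame("wrist"),"w3")
E
```

```text
t: 8.6
ee_pos: [0.5134, 0.023, 0.0745]
tcp_rot: [3.141, 0.0, 0.002]
contact_force: [-0.7, -0.0, -0.5]
gripper_width: 0.86
t: 9.85
ee_pos: [0.5132, 0.023, 0.0744]
tcp_rot: [3.141, 0.0, 0.002]
contact_force: [-1.8, -0.0, 4.7]
gripper_width: 0.544
```

View pics/w3.png

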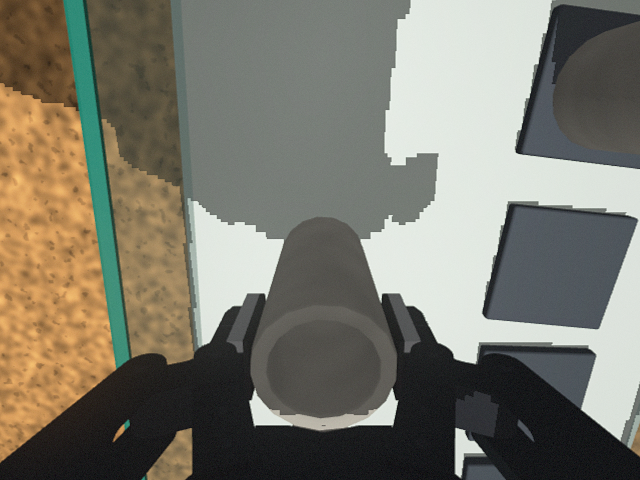

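```bash
python3 - <<'E'
from h import *
c=env.camera_model("wrist")
print("l",onplane(c,323,368,.114),np.linalg.norm(onplane(c,250,368,.114)-onplane(c,397,368,.114)))
P=np.array([onplane(c,*q,.014) for q in [(512,206),(637,218),(599,328),(484,316)]])
d=P[1]-P[0]+P[2]-P[3]; print("s2",P.mean(0),np.linalg.norm(np.roll(P,-1,0)-P,axis=1),np.degrees(np.arctan2(d[1],d[0])))
E
```

```text
l [0.51275925 0.02360632 0.114     ] 0.04629442084686438
s2 [0.64651027 0.01616056 0.014     ] [0.06964573 0.06835147 0.07048557 0.06706052] -6.045851719239267
```

```bash
python3 -m pendant '{"delta_pos":[[0,0,-10],[0,0,-30],[20,2,-30],[50,4,-30],[80,6,-30],[110,7.5,-30],[126,7.5,-30],[134,7.5,-30],[134,7.5,-30],[134,7.5,-30],[134,7.5,-20],[134,7.5,-14],[134,7.5,-11],[134,7.5,-9.5],[134,7.5,-8.5],[134,7.5,-8],[134,7.5,-8]],"delta_rot":[[0,0,0],[0,0,0],[0,0,0],[0,0,0],[0,0,0],[0,0,0],[0,0,0],[0,0,0],[0,0,0],[0,0,0],[0,0,0],[0,0,0],[0,0,0],[0,0,0],[0,0,0],[0,0,0],[0,0,0]]}' 0 40
```

```text
t: 12.02
ee_pos: [0.6471, 0.0155, 0.0825]
tcp_rot: [3.142, 0.0, 0.001]
contact_force: [-2.0, 0.9, 5.3]
gripper_width: 0.547
```

```bash
python3 -m pendant '{"delta_pos":[[0,0,0],[0,0,0],[0,0,0],[0,0,0],[0,0,0],[0,0,0],[0,0,-30],[0,0,-65],[0,0,-100],[-35,45,-100],[-70,90,-100],[-105,135,-100],[-140,178,-100],[-140,178,-100],[-140,178,-100]],"delta_rot":[[0,0,0],[0,0,0],[0,0,0],[0,0,0],[0,0,0],[0,0,0],[0,0,0],[0,0,0],[0,0,0],[0,0,0],[0,0,0],[0,0,0],[0,0,0],[0,0,0],[0,0,0]]}' 0.95 40
python3 - <<'E'
from h import *
c=env.camera_model("wrist");save(env.grab_frame("wrist"),"w4"); print(proj(c,[.507,-.163,.1]))
E
```

```text
t: 13.9
ee_pos: [0.5073, -0.1625, 0.182]
tcp_rot: [3.141, -0.001, 0.001]
contact_force: [-0.7, 0.4, 0.3]
gripper_width: 0.949
[323.36992618 246.82129994]
```

View pics/w4.png

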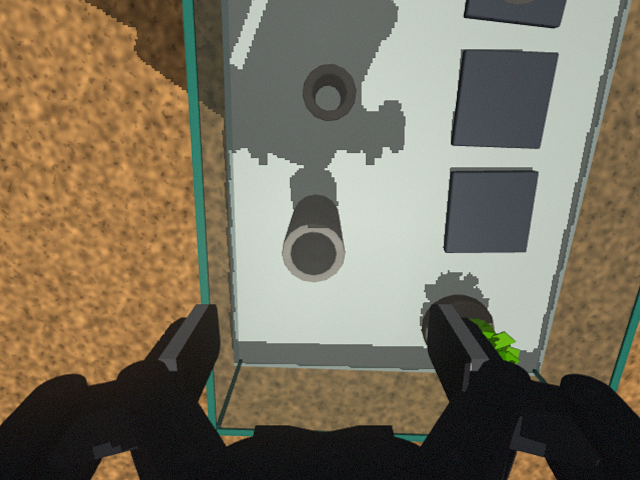

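The M rim centre is at (314,252) and the S rim at (329,92). Slate 3 has corners (463,49), (558,52), (542,148), (453,146). Slate 4 has corners (450,168), (538,170), (527,252), (445,252).

```bash
python3 - <<'E'
from h import *
c=env.camera_model("wrist")
print("m",onplane(c,314,252,.1),"s",onplane(c,329,92,.086), "plant foot",onplane(c,458,325,.022))
for q4 in [[(463,49),(558,52),(542,148),(453,146)],[(450,169),(538,171),(527,252),(445,252)]]:
    P=np.array([onplane(c,*q,.014) for q in q4]); print(P.mean(0),np.linalg.norm(np.roll(P,-1,0)-P,axis=1))
E
```

```text
m [ 0.50140204 -0.16589843  0.1       ] s [ 0.51046077 -0.07192632  0.086     ] plant foot [ 0.62741553 -0.26265397  0.022     ]
[ 0.64504041 -0.07360363  0.014     ] [0.07030721 0.06912095 0.0706312  0.06959499]
[ 0.64590883 -0.16137456  0.014     ] [0.07109131 0.06927696 0.07053083 0.07090369]
```

```bash
python3 -m pendant '{"delta_pos":[[-6,3.5,0],[-6,3.5,0],[-6,3.5,30],[-6,3.5,60],[-6,3.5,90],[-6,3.5,115],[-6,3.5,122],[-6,3.5,124],[-6,3.5,124]],"delta_rot":[[0,0,0],[0,0,0],[0,0,0],[0,0,0],[0,0,0],[0,0,0],[0,0,0],[0,0,0],[0,0,0]]}' 0.77 40
python3 -m pendant '{"delta_pos":[[0,0,0],[0,0,0],[0,0,0],[0,0,0],[0,0,0],[0,0,0],[0,0,0],[0,0,0],[0,0,0],[0,0,0]],"delta_rot":[[0,0,0],[0,0,0],[0,0,0],[0,0,0],[0,0,0],[0,0,0],[0,0,0],[0,0,0],[0,0,0],[0,0,0]]}' 0 40
```

```text
t: 15.08
ee_pos: [0.5014, -0.1661, 0.0585]
tcp_rot: [3.141, 0.0, 0.002]
contact_force: [-0.4, -0.6, -0.2]
gripper_width: 0.769
t: 16.32
ee_pos: [0.5013, -0.1661, 0.0587]
tcp_rot: [3.141, 0.0, 0.002]
contact_force: [-0.9, 1.0, 6.3]
gripper_width: 0.463
```

```bash
python3 -m pendant '{"delta_pos":[[0,0,-12],[0,0,-35],[20,0,-50],[50,-5,-50],[80,-25,-50],[110,-50,-50],[130,-75,-50],[144,-93,-50],[144,-93,-50],[144,-93,-50],[144,-93,-35],[144,-93,-22],[144,-93,-14],[144,-93,-11],[144,-93,-9.5],[144,-93,-8.5],[144,-93,-8],[144,-93,-8]],"delta_rot":[[0,0,0],[0,0,0],[0,0,0],[0,0,0],[0,0,0],[0,0,0],[0,0,0],[0,0,0],[0,0,0],[0,0,0],[0,0,0],[0,0,0],[0,0,0],[0,0,0],[0,0,0],[0,0,0],[0,0,0],[0,0,0]]}' 0 40
```

```text
t: 18.58
ee_pos: [0.6452, -0.073, 0.0667]
tcp_rot: [3.141, 0.0, 0.001]
contact_force: [-2.7, -0.6, 4.9]
gripper_width: 0.462
```

```bash
python3 -m pendant '{"delta_pos":[[0,0,0],[0,0,0],[0,0,0],[0,0,0],[0,0,0],[0,0,0],[0,0,-30],[0,0,-60],[0,0,-90],[-40,-1,-90],[-80,-1,-90],[-115,-1,-90],[-135,-1,-90],[-135,-1,-90],[-135,-1,-60],[-135,-1,-30],[-135,-1,0],[-135,-1,16],[-135,-1,22],[-135,-1,22]],"delta_rot":[[0,0,0],[0,0,0],[0,0,0],[0,0,0],[0,0,0],[0,0,0],[0,0,0],[0,0,0],[0,0,0],[0,0,0],[0,0,0],[0,0,0],[0,0,0],[0,0,0],[0,0,0],[0,0,0],[0,0,0],[0,0,0],[0,0,0],[0,0,0]]}' 0.77 40
python3 -m pendant '{"delta_pos":[[0,0,0],[0,0,0],[0,0,0],[0,0,0],[0,0,0],[0,0,0],[0,0,0],[0,0,0],[0,0,0],[0,0,0]],"delta_rot":[[0,0,0],[0,0,0],[0,0,0],[0,0,0],[0,0,0],[0,0,0],[0,0,0],[0,0,0],[0,0,0],[0,0,0]]}' 0 40
python3 - <<'E'
from h import *
a=env.grab_frame("scene"); b=env.grab_frame("side")
save(np.hstack([a[120:420,150:550],b[80:380,150:550]]),"p2")
E
```

```text
t: 21.08
ee_pos: [0.5104, -0.072, 0.044]
tcp_rot: [3.142, 0.0, 0.0]
contact_force: [0.1, 0.5, 0.8]
gripper_width: 0.771
t: 22.32
ee_pos: [0.5104, -0.0721, 0.0446]
tcp_rot: [3.141, -0.0, 0.002]
contact_force: [-0.4, 0.2, 5.9]
gripper_width: 0.365
```

View pics/p2.png

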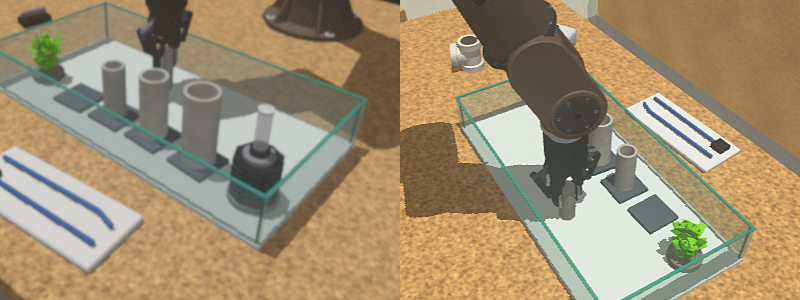

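```bash
python3 -m pendant '{"delta_pos":[[0,0,-12],[0,0,-35],[10,20,-40],[30,50,-40],[55,80,-40],[85,89.5,-40],[115,89.5,-40],[136,89.5,-40],[136,89.5,-40],[136,89.5,-40],[136,89.5,-28],[136,89.5,-18],[136,89.5,-13],[136,89.5,-10.5],[136,89.5,-9],[136,89.5,-8],[136,89.5,-8]],"delta_rot":[[0,0,0],[0,0,0],[0,0,0],[0,0,0],[0,0,0],[0,0,0],[0,0,0],[0,0,0],[0,0,0],[0,0,0],[0,0,0],[0,0,0],[0,0,0],[0,0,0],[0,0,0],[0,0,0],[0,0,0]]}' 0 40
```

```text
t: 24.55
ee_pos: [0.6462, -0.1615, 0.0527]
tcp_rot: [3.141, 0.0, 0.001]
contact_force: [-1.8, 0.2, 4.8]
gripper_width: 0.363
```

```bash
python3 -m pendant '{"delta_pos":[[0,0,0],[0,0,0],[0,0,0],[0,0,0],[0,0,0],[0,0,0],[0,0,-30],[0,0,-70],[0,0,-120],[-20,0,-180],[-70,-20,-230],[-110,-50,-250],[-110,-80,-250],[-110,-80,-250],[-110,-80,-250]],"delta_rot":[[0,0,0],[0,0,0],[0,0,0],[0,0,0],[0,0,0],[0,0,0],[0,0,0],[0,0,0],[0,0,0],[0,0,0],[0,0,0],[0,0,0],[0,0,0],[0,0,0],[0,0,0]]}' 0.7 40
python3 - <<'E'
from h import *
c=env.camera_model("wrist");print(env.get_state()["ee_pos"]);save(env.grab_frame("wrist"),"w5")
a=env.grab_frame("scene"); b=env.grab_frame("side")
save(np.hstack([a[120:420,150:550],b[80:380,150:550]]),"p3")
for n,p in dict(xl=(.654,.112,.136),l=(.647,.016,.122),m=(.6455,-.073,.108),s=(.647,-.1615,.094)).items(): print(n,proj(c,p))
E
```

```text
t: 26.42
ee_pos: [0.5362, -0.0818, 0.3016]
tcp_rot: [3.141, 0.001, -0.0]
contact_force: [-0.6, -0.6, 0.2]
gripper_width: 0.703
[ 0.53621542 -0.08183673  0.30164426]
xl [498.51507801 -65.34312829]
l [464.97317831  88.40558799]
m [446.58730376 196.60450891]
s [435.13183346 281.56225434]
```

View pics/w5.png

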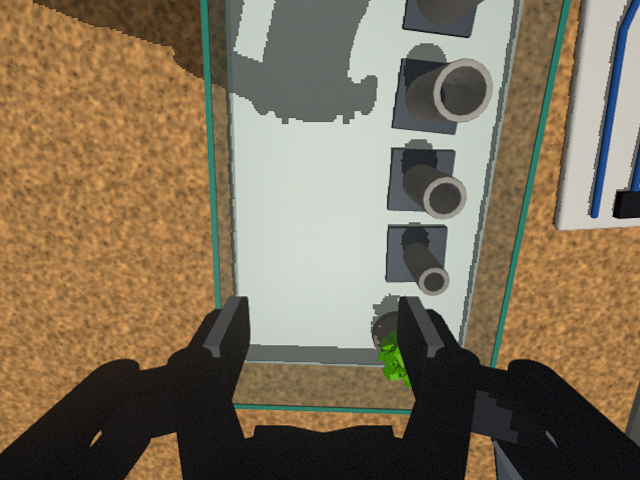

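View pics/p3.png

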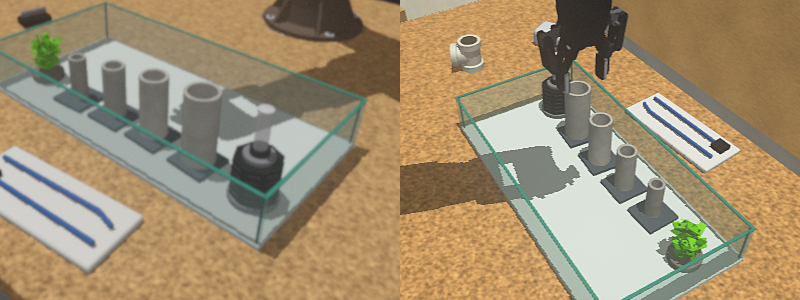

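All four pipes stand on their slates. The wrist-view rim centres, L (462,90), M (444,197) and S (433,280), are each within 4 px of the predictions, or about 2–3 mm. XL is upright on slate 1 in both outside views, and the plant hasn't visibly moved.

```bash
python3 -c "
from workcell import env
print(env.hand_in(), env.get_state()['t'])"
```

```text
the job is handed in; nothing more can be done
the job is handed in; nothing more can be done
```

All four pipes now stand upright on the slates and the job is handed in, at about 27 s of the 112 s allowed. The filter is at the left end, so they run XL on slate_1, L on slate_2, M on slate_3 and S on slate_4, next to the plant. I lowered each pipe until the wrist force showed contact before letting go.

- **L, M and S:** in the last wrist picture their rims were within about 2–3 mm of the slate centres I had measured.
- **XL:** it was out of that last picture. Its rim was within 1 px of the predicted position just after placing, and it is upright in the final outside views.
- **Plant and arm:** the plant looks unmoved and upright by eye; I did not measure its final position. The arm was clear of everything at hand-in.
- **Disagreements:** early estimates from the outside cameras differed from each other by up to about 1 cm, so I used close wrist-camera readings instead. The gripper opening on L read about 46 mm rather than 48 mm, with no visible effect.

No check failed, and the hand-in itself gives no verdict.

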